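# Spent battery pack into the self-closing collecting box

### The job

The spent battery pack with the red tape has been left on the loading shelf of the steel collecting box, whose red lid is spring-closed. Lift the lid with one finger and hold it up while the other finger pushes the pack along the shelf and in under it, without forcing the lid with the pack; keep the lid up until the pack has dropped down the chute, then come away so that the lid springs fully shut. Do not pick the pack up, only push it, and leave the other loose things on the bench where they are.

Things in the scene. Friction and masses are not known exactly. Their poses are not given: they have to be found in the camera images.
- bin: steel collecting box for spent packs, grey with yellow panels, fixed to the bench. Origin: on the bench (z = 0) below the middle of the mouth's front rim. x points from the loading shelf to the hopper (the push direction), y along the rim, z up. The shelf is the flat box top at z = 100 mm, from x = -160 mm to the rim at x = 0, 190 mm wide, with folded edges 10 mm high along its two sides only
- rim_mid (a point): middle of the mouth's front rim, at shelf height (100 mm above the bench), where the shelf ends. Behind it lies the hopper: 100 mm long, 178 mm wide inside, a 48 degree chute going down from the rim to a rubber floor 8 mm above the bench. A pack pushed until its middle is 5 to 15 mm past the rim tips in and slides down by itself
- lid: red sheet-steel lid with a steel handle. Origin on the hinge axis, at x = 104, y = 0, z = 108 mm in the box's frame (far end of the hopper), parallel to the box's y; axes as the box's when shut. It reaches 110 mm from the hinge towards the shelf, 196 mm wide; its top is 5 mm above the axis, its folded front edge hangs 10 mm above the shelf when shut, so the pack does not pass
- lid_hinge (a joint): opening angle of the lid, rad: 0 shut, growing as its front edge swings up and away from the shelf; stop at 1.25. Spring and weight shut it from any angle: a push of about 3 to 4 N at the handle, square to the line to the hinge, holds it up. Its front edge clears the pack's height from about 0.2 rad
- handle_mid (a point): middle of the lid's handle: a level bar along the box's y on two slanting struts, 128 mm of it sheathed by a loose black tube, 13 mm thick, that turns freely, so it rolls along a finger. Shut, it is 68 mm above the shelf (168 mm above the bench) and 12 mm before the rim, free to hook from the shelf side; 48 mm of space down to the lid. Pushing it forward or up opens the lid
- pack: spent battery pack: black block, red trim and red tape, 66 mm (its x) by 54 mm (its y) by 28 mm high (lower 22 mm full size, on it a grey part 56 x 36 mm), 0.18 to 0.35 kg. Origin: centre of its underside. It lies flat on the shelf, its x towards the rim (turned up to 0.3 rad), its middle 75 to 105 mm before the rim and up to 20 mm off the box's middle line
- good_pack: the same kind of pack with green trim and no tape, still good, on the bench beside the box: leave alone. Origin: centre of its underside
- jar: glass screw jar, 64 mm wide, 85 mm high, on the bench beside the box: leave alone. Origin: centre of its underside
- tin: blue tin, 80 mm wide, 95 mm high, on the bench beside the box: leave alone. Origin: centre of its underside
- screwdriver: screwdriver with red handle lying on the bench: leave alone
- hammer: hammer with wooden handle lying on the bench: leave alone
- tape: yellow tape measure, 66 x 36 x 62 mm, on the bench beside the box: leave alone. Origin: centre of its underside

How it is judged (in metres and radians):
On the way, in this order (a step that is already met when the one before it is completed fails the run):
1. a finger holds the lid up while the pack is still on the shelf (value of joint lid_hinge above 0.12 rad and contact force between the fingers and lid above 0.3 N and x of pack in the frame of bin below -0.03 m and z of pack in the frame of bin above 0.095 m), for 0.1 s.
2. the pack is pushed in under the lid by a finger while a finger holds the lid up (x of pack in the frame of bin above -0.025 m and z of pack in the frame of bin above 0.08 m and contact force between the fingers and pack above 0.05 N and contact force between the fingers and lid above 0.3 N and value of joint lid_hinge above 0.2 rad), for 0.05 s.
3. the pack has gone over the rim and down into the hopper with the lid still held up by a finger (x of pack in the frame of bin above 0.01 m and z of pack in the frame of bin below 0.08 m and value of joint lid_hinge above 0.2 rad and contact force between the fingers and lid above 0.3 N), for 0.1 s.
At the end, for the whole second after the job is handed in: the spent pack lies at rest inside the hopper, at least 20 mm below the shelf, and the lid is shut (within 0.03 rad) (x of pack in the frame of bin between 0.01 and 0.13 m and y of pack in the frame of bin between -0.09 and 0.09 m and z of pack in the frame of bin below 0.08 m and linear speed of pack below 0.02 m/s and value of joint lid_hinge below 0.03 rad); the robot touches nothing.
It fails at once if the pack was lifted off the shelf (z of pack in the frame of bin above 0.115 m and x of pack in the frame of bin below 0 m).
It fails at once if the pack was lifted or carried over the mouth (z of pack in the frame of bin above 0.125 m).
It fails at once if the pack was forced against the lid before it was over the rim (contact force between pack and lid above 3 N and x of pack in the frame of bin below 0 m).
It fails at once if the pack fell off the shelf (z of pack in the frame of bin below 0.09 m and x of pack in the frame of bin below -0.02 m).
It fails at once if another loose thing on the bench was moved (distance of any of good_pack, jar, tin, screwdriver, hammer, tape from where it was at the start of the episode above 0.015 m).
It also fails if it takes over 38 s, if anything falls off the work surface, if the arm or the gripper's body presses on something with over 40 N, if the wrist force passes 120 N, or if a joint passes its speed limit or range.

### The arm

A 6-joint arm with a two-finger parallel gripper is mounted at the origin on the work surface. World frame = base frame: x ahead of the robot, y to its left, z up, the work surface at z = 0. Lengths are in m, angles in degrees, forces in N, time in s.
With the tool pointing down it reaches from about 0.275 to 0.975 m from the base axis. Payload 8.4 kg.
Tool frame: the origin (TCP) lies between the finger pads; the fingertips stand arm.nose_length ahead of it and the grasp point (between the pads) is the TCP (arm.nose_length is the distance from the TCP to the fingertips, in m); z points along the fingers, y is the line along which they close (so a half turn about z gives the same grasp; the last joint's range is limited). The gripper opens to 92 mm and grips with 3 to 60 N. Pads are 20 mm wide; open, the fingers measure 128 mm over their backs; the gripper's body (75 mm by 189 mm) begins 69 mm behind the grasp point.
Start: joints at [66.211, 20.225, 93.587, -0, 66.188, -0.138], TCP at [0.251, 0.573, 0.234] pointing down, gripper open.
Joint ranges: [-150.9, 150.9], [-52.94, 120.26], [3.33, 152.33], [-74.26, 254.26], [0, 154.13], [-172.89, 172.89]. Speed limits (degrees/s): [127.2, 127.2, 159.86, 180, 180, 180].

### API

Orientations are given as a 3x3 rotation matrix whose columns are the frame's x, y, z axes.
In Python, from bench import arm gives the robot as it stands.
- The arm moves only by the tool move_arm, never from a script. Its argument "commands" is a list that holds one entry, the list of rows, each a list of 6 numbers: the shift along the world's x, y, z in m, then the turn, a rotation vector about the world's x, y, z in degrees. In form: [[[dx, dy, dz, wx, wy, wz], ...]]. A call has exactly 5 rows; each row is the pose to reach, as a shift and turn from the pose commanded when the call began; what a row does not reach only later rows make up. A row lasts 1/8 s, in which the tool goes at most 62.5 mm and 10.7 degrees, less where a joint would pass 70% of its speed; a pose out of reach is approached as far as the arm can. A call with a gripper value outside its range is refused whole. "gripper" is the opening, from 0 (shut) to 1 (fully open), set as the call begins (left out, the last holds). The fingers move at their own pace and stop on an object; the grip force is fixed at half the most. Time passes only in rows, so rows that repeat a pose let the fingers close, or fill a call up. It gives the time, the measured TCP pose, the force, the opening and the grip force at its end, in the units of the state.
- arm.get_obs(): the state, without advancing time (a new reading comes with each control period).
- arm.grab_frame(name): name is "scene" or "top" or "wrist"; returns a dict with "image" (400x640x3 uint8, red, green, blue), "range_z" (400x640 float32, m along the optical axis (not along the pixel's ray), 0 where there is no reading), "fx", "fy", "cx", "cy" (pixels), "pose" (4x4, takes a point from camera to world coordinates). Camera axes: x right, y up, looking along -z (the intrinsics and any distortion apply to the point x, -y, -z); pixel columns grow to the right and rows downward; lengths in m; the calibration is good to about 2 mm. A picture is of the moment at which its call begins.
- arm.finish_job(): hands the job in; it is judged then, once.
The state is a dict: "time_s": time; "joints": joint angles; "qd": joint speeds; "effort": joint torques, N m; "tcp_pos": TCP position; "tool_rot": TCP orientation; "wrist_force": force on the tool from outside, world axes, zero at the start; "ft_torque": the same for the moment, N m; "opening": finger opening in m; "gripper_force": force on a finger pad.
Only numpy, scipy, OpenCV 4.12 (cv2) and the standard library are available. Lean on these libraries where they do the work, as an engineer would, in place of code of your own. Each camera call takes 0.05 s, during which the arm holds its last target. There are 200 camera calls.

## Working session

There is one attempt and no reset: what is moved stays moved. The work goes in short steps, Python scripts to look and compute and a tool call to move; the robot and the scene stay as the last step left them, time stands still between calls to the robot, and variables do not carry over. Pictures are saved under pics/ and viewed, at most 10 in all, crops included, and the job is handed in when it is done.

Besides the shell and the picture viewer there is one more tool, called as name([rows], argument=value, ...), one row to a line, values as JSON. move_arm: Moves the arm, as the interface text tells. Its arguments: {"type":"object","properties":{"commands":{"type":"array","items":{"type":"array","items":{"type":"array","items":{"type":"number"}}}},"gripper":{"type":"number"}},"required":["commands"]}

```bash
mkdir -p pics; ls; python3 - <<'E'
from bench import arm
import cv2,numpy as np
o=arm.get_obs();print(o['time_s'],o['tcp_pos'],o['tool_rot'],arm.nose_length)
for n in("scene","top"):
    f=arm.grab_frame(n);cv2.imwrite(f"pics/{n}0.png",f["image"][:,:,::-1]);np.savez(f"{n}0.npz",**f);print(n,f["pose"],f["fx"])
E
```

```text
pics
0.0 [0.25055196 0.57207465 0.23288405] [[-9.15992425e-01  4.01195168e-01 -5.59855033e-04]
 [ 4.01195559e-01  9.15991568e-01 -1.25336469e-03]
 [ 9.97863320e-06 -1.37268391e-03 -9.99999058e-01]] 0.019
scene [[-0.35287275 -0.51738052  0.77961415  1.90901318]
 [ 0.93562703 -0.18700555  0.29938433  0.50104508]
 [-0.00910345  0.83507265  0.55006436  1.055879  ]
 [ 0.          0.          0.          1.        ]] 519.1215797003658
top [[ 2.60324987e-03  9.86490934e-01 -1.63795175e-01  4.16017217e-01]
 [-9.99964412e-01  1.25357251e-03 -8.34285445e-03 -8.45306330e-03]
 [-8.02482115e-03  1.63811065e-01  9.86459091e-01  1.52902935e+00]
 [ 0.00000000e+00  0.00000000e+00  0.00000000e+00  1.00000000e+00]] 463.46397211176605
```

View pics/scene0.png

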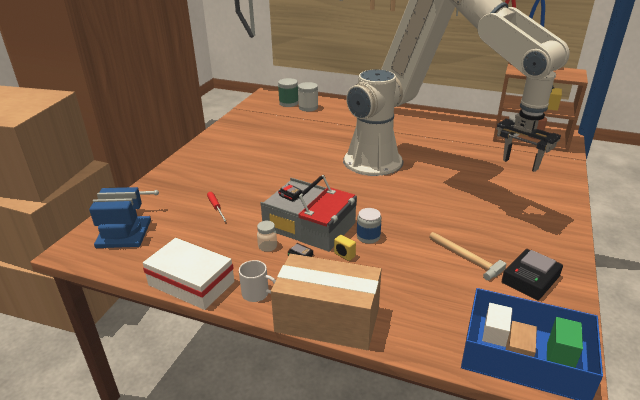

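View pics/top0.png

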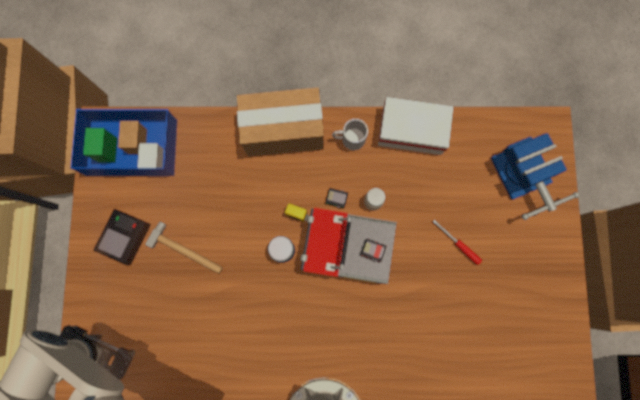

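The top view shows the box at about (350,246), with the shelf on the right (world -y), the lid on the left and the pack at (374,250). The push direction is therefore roughly world +y.

```bash
cat > h.py <<'E'
import numpy as np,cv2
def pts(f):
    z=f["range_z"];v,u=np.mgrid[:z.shape[0],:z.shape[1]]
    p=np.stack([(u-f["cx"])/f["fx"]*z,-(v-f["cy"])/f["fy"]*z,-z],-1)
    P=f["pose"];return p@P[:3,:3].T+P[:3,3]
E
python3 - <<'E'
from h import *
for n in("top","scene"):
    f=np.load(n+"0.npz");W=pts(f);im=f["image"].astype(int);mx,mn=im.max(2),im.min(2)
    roi=(W[...,0]>.2)&(W[...,0]<.65)&(abs(W[...,1]+.08)<.25)
    red=roi&(im[...,0]>120)&(im[...,1]<60)&(W[...,2]>.09)
    sh=roi&(mx-mn<25)&(W[...,2]>.09)&(W[...,2]<.108)
    for k,m in(("lid",red&(W[...,2]<.125)),("shelf",sh)):
        p=W[m];
        c=cv2.connectedComponentsWithStats(m.astype(np.uint8));i=1+c[2][1:,4].argmax();p=W[c[1]==i]
        r=cv2.minAreaRect((p[:,:2]*1000).astype(np.float32));print(n,k,len(p),np.median(p[:,2]),r,cv2.boxPoints(r).round().tolist())
    # pack region
    pk=roi&(W[...,2]>.115)&(W[...,2]<.136)&(W[...,1]<-.06)
    p=W[pk];print("pack",len(p),np.median(p,0),cv2.minAreaRect((p[:,:2]*1000).astype(np.float32)) if len(p) else 0)
    hb=roi&(W[...,2]>.155)&(W[...,2]<.19);p=W[hb];print("handle",len(p),np.mean(p,0),cv2.minAreaRect((p[:,:2]*1000).astype(np.float32)) if len(p) else 0)
    im8=np.load(n+"0.npz")["image"][:,:,::-1]
    c=im8[170:320,230:430] if n=="top" else im8[160:260,240:400]
    cv2.imwrite(f"pics/{n}0c.png",cv2.resize(c,None,fx=4 if n=="top" else 5,fy=4 if n=="top" else 5,interpolation=2))
E
```

```text
top lid 1790 0.11401675362397112 ((550.201416015625, -2.2308120727539062), (107.39431762695312, 194.77569580078125), 80.83699798583984) [[446.0, -40.0], [638.0, -71.0], [655.0, 35.0], [463.0, 66.0]]
top shelf 2189 0.10150165139089795 ((529.6610717773438, -131.59368896484375), (146.36770629882812, 186.22315979003906), 80.99543762207031) [[426.0, -189.0], [610.0, -218.0], [633.0, -74.0], [449.0, -45.0]]
pack 420 [ 0.52568816 -0.14639994  0.12709868] ((546.4598999023438, -131.31692504882812), (224.87130737304688, 99.1488265991211), 19.453943252563477)
handle 234 [ 0.54115057 -0.06034689  0.17294847] ((542.3384399414062, -57.95451354980469), (20.241863250732422, 153.13400268554688), 81.67386627197266)
scene lid 68 0.11463406419724037 ((538.5900268554688, -43.247474670410156), (19.717559814453125, 125.66304016113281), 77.99949645996094) [[475.0, -40.0], [598.0, -66.0], [602.0, -47.0], [479.0, -21.0]]
scene shelf 625 0.10203751533088445 ((582.88623046875, -95.00343322753906), (244.90798950195312, 105.9986801147461), 79.73978424072266) [[509.0, -206.0], [613.0, -225.0], [657.0, 16.0], [553.0, 35.0]]
pack 234 [ 0.53541999 -0.14413273  0.12575413] ((537.6652221679688, -118.74625396728516), (145.08815002441406, 190.4990997314453), 78.96043395996094)
handle 136 [ 0.54757087 -0.06118091  0.17138566] ((543.2432861328125, -59.267032623291016), (22.852598190307617, 161.80348205566406), 81.00724029541016)
```

View pics/top0c.png

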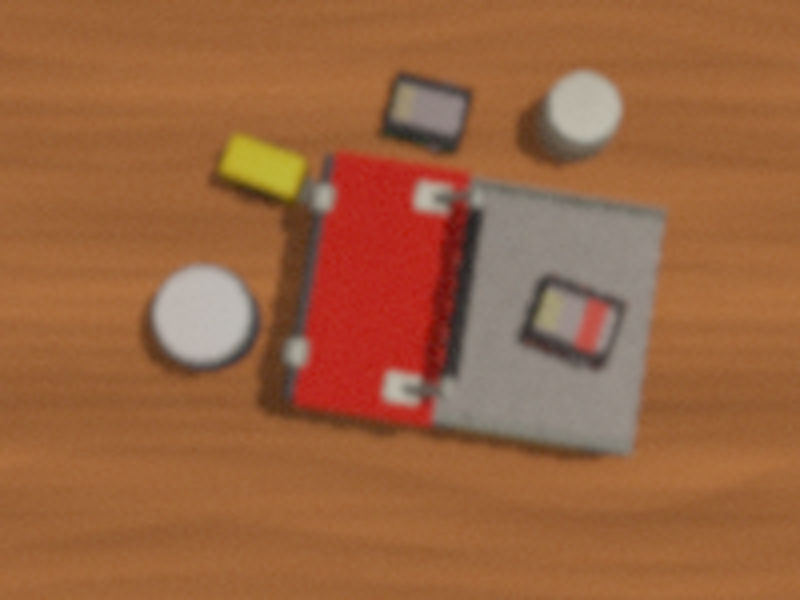

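The crop shows the pack on the shelf at about (572,320), with the handle tube a dark bar near x=465. The struts, the good pack (427,110) and the jar (583,112) are off to the side. I'll use the tool tilted 30° in the push plane: upper finger under the handle, lower fingertip behind the pack.

```bash
python3 - <<'E'
from h import *
from scipy.spatial.transform import Rotation as Ro
yaw=81;c,s=np.cos(np.radians(yaw)),np.sin(np.radians(yaw))
xb=np.array([c,s,0]);yb=np.array([-s,c,0]);rim=np.array([.5435,-.0475,.1])
for n in("top","scene"):
    f=np.load(n+"0.npz");W=pts(f);B=(W-rim)@np.stack([xb,yb,[0,0,1]]).T
    m=(B[...,0]>-.15)&(B[...,0]<-.03)&(abs(B[...,1])<.075)&(B[...,2]>.008)&(B[...,2]<.04)
    k=cv2.connectedComponentsWithStats(m.astype(np.uint8));i=1+k[2][1:,4].argmax();p=B[k[1]==i]
    for lo,hi in((.008,.04),(.0255,.04)):
        q=p[(p[:,2]>lo)&(p[:,2]<hi)];r=cv2.minAreaRect((q[:,:2]*1000).astype(np.float32));print(n,len(q),r)
    hb=(abs(B[...,1])<.06)&(B[...,2]>.055)&(B[...,0]<.02)&(B[...,0]>-.04)&(B[...,2]<.09);print("handle",np.median(B[hb],0),B[hb][:,2].max())
z=.5*xb-.866025*np.array([0,0,1])
o=Ro.from_matrix(np.array([[-.915992,.401195,-.00056],[.401196,.915992,-.00125],[0,-.00137,-1]]))
for sg in(1,-1):
    x=sg*yb;R=Ro.from_matrix(np.stack([x,np.cross(z,x),z],1))
    print(sg,"rotvec",np.degrees((R*o.inv()).as_rotvec()))
    for tx in(-115,0):
        t=rim+tx/1000*xb;w=t-.3*z;q1=np.degrees(np.arctan2(w[1],w[0]))
        for p in(100,120):
            M=Ro.from_euler("ZY",[q1,p],degrees=True).inv()*R*Ro.from_euler("z",-90,degrees=True)
            print(tx,p,q1,M.as_euler("ZYZ",degrees=True))
E
```

```text
top 409 ((-102.6776123046875, 2.747875213623047), (58.01398849487305, 66.33563995361328), 79.79118347167969)
top 260 ((-102.4112548828125, 2.973369598388672), (51.267066955566406, 62.916168212890625), 77.91920471191406)
handle [-0.01353084  0.00110086  0.07412227] 0.08574963994639581
scene 246 ((-104.23008728027344, 0.041591644287109375), (56.345115661621094, 72.28565216064453), 78.04059600830078)
scene 124 ((-104.75236511230469, 1.5266761779785156), (50.431427001953125, 66.09675598144531), 74.99065399169922)
handle [-0.01283112 -0.00563647  0.07332981] 0.0795757376796897
1 rotvec [28.94285253 -8.47833607 14.31405959]
-115 100 -31.631230333199923 [  27.50677605   92.24041272 -114.53972665]
-115 120 -31.631230333199923 [  28.60717548   74.55043901 -123.97220268]
0 100 -20.617858262622253 [  29.36688784   87.06392234 -105.00583418]
0 120 -20.617858262622253 [  31.46375956   69.76868235 -115.30309606]
-1 rotvec [  12.12752784   41.40353442 -160.13634327]
-115 100 -31.631230333199923 [27.50677605 92.24041272 65.46027335]
-115 120 -31.631230333199923 [28.60717548 74.55043901 56.02779732]
0 100 -20.617858262622253 [29.36688784 87.06392234 74.99416582]
0 120 -20.617858262622253 [31.46375956 69.76868235 64.69690394]
```

Pack: middle (-103, +2) mm in the box frame, turned about -11°. Handle confirmed at x = -13, z ≈ 168. I'm moving over the start point and tilting on the way.

move_arm([
  [[0.018,-0.05,0.02,5.8,-1.7,2.9],[0.036,-0.1,0.04,11.6,-3.4,5.7],[0.054,-0.15,0.06,17.4,-5.1,8.6],[0.072,-0.2,0.08,23.2,-6.8,11.5],[0.09,-0.25,0.1,28.9,-8.5,14.3]],
])

```text
time_s: 0.72
tcp_pos: [0.3361, 0.3337, 0.3282]
tool_rot: [[-0.986, 0.151, 0.073], [0.167, 0.867, 0.47], [0.007, 0.476, -0.88]]
wrist_force: [0.4, -1.2, -0.2]
opening: 0.0921
gripper_force: 0.0
```

move_arm([
  [[0.018,-0.05,0,0,0,0],[0.036,-0.1,0,0,0,0],[0.054,-0.15,0,0,0,0],[0.072,-0.2,0,0,0,0],[0.09,-0.25,0,0,0,0]],
])

```text
time_s: 1.35
tcp_pos: [0.4265, 0.0832, 0.3274]
tool_rot: [[-0.985, 0.154, 0.072], [0.17, 0.868, 0.467], [0.009, 0.473, -0.881]]
wrist_force: [0.6, -0.0, -0.2]
opening: 0.092
gripper_force: 0.0
```

move_arm([
  [[0.018,-0.05,0,0,0,0],[0.036,-0.1,0,0,0,0],[0.054,-0.15,0,0,0,0],[0.072,-0.2,0,0,0,0],[0.09,-0.255,0,0,0,0]],
])

```text
time_s: 1.98
tcp_pos: [0.5165, -0.1716, 0.3271]
tool_rot: [[-0.986, 0.154, 0.071], [0.169, 0.868, 0.467], [0.01, 0.473, -0.881]]
wrist_force: [1.2, -0.6, 0.1]
opening: 0.0915
gripper_force: 0.0
```

```bash
cat >> h.py <<'E'
c,s=np.cos(np.radians(81)),np.sin(np.radians(81))
XB=np.array([[c,s,0],[-s,c,0],[0,0,1]]);RIM=np.array([.5435,-.0475,0])
def where(arm):
    o=arm.get_obs();R=XB@o["tool_rot"];t=XB@(o["tcp_pos"]-RIM)
    L=t+R@[0,-.046,.019];L2=t+R@[0,-.064,.019];U=t+R@[0,.064,.019]
    print("t",o["time_s"],"joints",np.round(o["joints"],1),"wf",np.round(XB@o["wrist_force"],1),"op",o["opening"])
    for k,v in(("tcp",t),("Lin",L),("Lout",L2),("Uout",U)):print(k,np.round(v*1000,1))
    print(R.round(3).tolist(), "world tcp",o["tcp_pos"].round(4));return t,R
E
python3 - <<'E'
from h import *;from bench import arm
where(arm)
f=arm.grab_frame("wrist");cv2.imwrite("pics/w1.png",f["image"][:,:,::-1]);np.savez("w1.npz",**f)
E
```

```text
t 1.975 joints [ -34.    14.8   94.2   25.4   84.5 -119.7] wf [-0.4 -1.3  0.1] op 0.09154404863499271
tcp [-126.8    7.2  327.1]
Lin [-158.3    8.   288.6]
Lout [-174.2    8.3  280.1]
Uout [-61.4   6.2 340.6]
[[0.013, 0.881, 0.473], [1.0, -0.016, 0.003], [0.01, 0.473, -0.881]] world tcp [ 0.5165 -0.1716  0.3271]
```

View pics/w1.png

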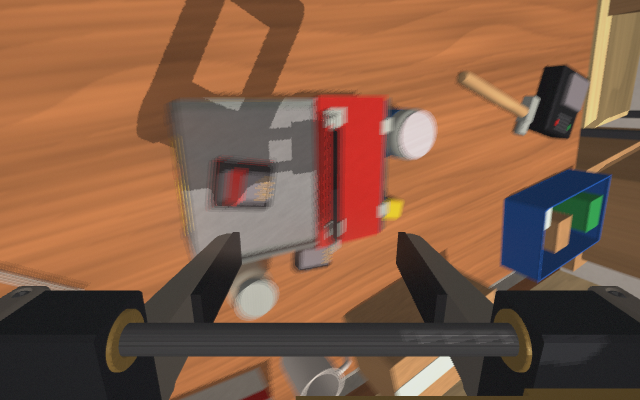

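The wrist view shows clear space over the shelf, with the pack at (240,185) and the handle bar at (335,170). Next I descend behind the pack.

move_arm([
  [[0.004,-0.008,-0.035,0,0,0],[0.004,-0.008,-0.075,0,0,0],[0.004,-0.008,-0.115,0,0,0],[0.004,-0.008,-0.15,0,0,0],[0.004,-0.008,-0.165,0,0,0]],
])

```text
time_s: 2.65
tcp_pos: [0.5193, -0.1773, 0.1605]
tool_rot: [[-0.985, 0.155, 0.069], [0.169, 0.867, 0.469], [0.013, 0.473, -0.881]]
wrist_force: [0.9, 0.9, 0.9]
opening: 0.0917
gripper_force: 0.0
```

```bash
python3 - <<'E'
from h import *;from bench import arm
where(arm)
f=arm.grab_frame("scene");cv2.imwrite("pics/s2.png",cv2.resize(f["image"][110:260,240:440,::-1],None,fx=4,fy=4,interpolation=2))
E
```

```text
t 2.65 joints [ -34.3   25.3  102.2   27.3   68.2 -128.3] wf [ 1.  -0.8  0.9] op 0.0917453376431361
tcp [-132.     3.6  160.5]
Lin [-163.5    4.5  122. ]
Lout [-179.4    4.8  113.4]
Uout [-66.7   2.5 174. ]
[[0.013, 0.881, 0.474], [1.0, -0.017, 0.005], [0.013, 0.473, -0.881]] world tcp [ 0.5193 -0.1773  0.1605]
```

View pics/s2.png

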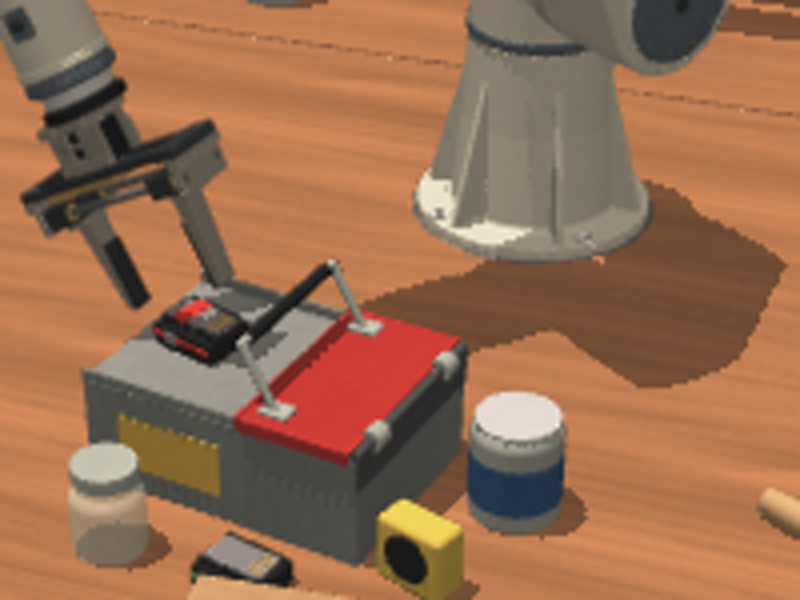

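The fingers are straddling the pack correctly, with the lower tip behind it and the upper one before the handle. I'll lower to shelf level and steepen by 4°, so the upper finger hooks the handle earlier.

move_arm([
  [[0.001,0,-0.006,-2,0.3,0],[0.002,0,-0.012,-4,0.6,0],[0.003,0.008,-0.012,-4,0.6,0],[0.0045,0.018,-0.012,-4,0.6,0],[0.006,0.028,-0.012,-4,0.6,0]],
])

```text
time_s: 3.32
tcp_pos: [0.5266, -0.1493, 0.1507]
tool_rot: [[-0.985, 0.158, 0.063], [0.17, 0.899, 0.404], [0.007, 0.409, -0.913]]
wrist_force: [0.5, -1.1, 0.6]
opening: 0.0916
gripper_force: 0.6
```

```bash
python3 -c "
from h import *;from bench import arm
where(arm)"
```

```text
t 3.325 joints [ -29.7   23.8  104.5   25.3   63.2 -123.7] wf [-1.1 -0.6  0.6] op 0.09162989582485288
tcp [-103.2    0.8  150.7]
Lin [-137.4    1.5  114.6]
Lout [-153.8    1.8  107.2]
Uout [-37.   -0.2 159.6]
[[0.013, 0.912, 0.409], [1.0, -0.015, 0.001], [0.007, 0.409, -0.913]] world tcp [ 0.5266 -0.1493  0.1507]
```

move_arm([
  [[0.0013,0.008,-0.001,0,0,0],[0.0025,0.016,-0.001,0,0,0],[0.0038,0.024,-0.001,0,0,0],[0.005,0.032,-0.001,0,0,0],[0.0063,0.04,-0.001,0,0,0]],
])

```text
time_s: 3.95
tcp_pos: [0.5326, -0.1106, 0.1491]
tool_rot: [[-0.985, 0.158, 0.062], [0.17, 0.9, 0.403], [0.008, 0.407, -0.913]]
wrist_force: [-0.2, -6.7, 0.5]
opening: 0.092
gripper_force: 3.6
```

```bash
python3 - <<'E'
from h import *;from bench import arm
where(arm)
f=arm.grab_frame("scene");cv2.imwrite("pics/s3.png",cv2.resize(f["image"][130:260,240:400,::-1],None,fx=4,fy=4,interpolation=2))
E
```

```text
t 3.95 joints [ -26.    22.9  106.2   26.4   61.1 -121.1] wf [-6.7 -0.9  0.5] op 0.09198904652591774
tcp [-64.1   0.8 149.1]
Lin [-98.3   1.6 113. ]
Lout [-114.8    1.9  105.7]
Uout [ 2.100e+00 -1.000e-01  1.578e+02]
[[0.014, 0.913, 0.407], [1.0, -0.016, 0.001], [0.008, 0.407, -0.913]] world tcp [ 0.5326 -0.1106  0.1491]
```

View pics/s3.png

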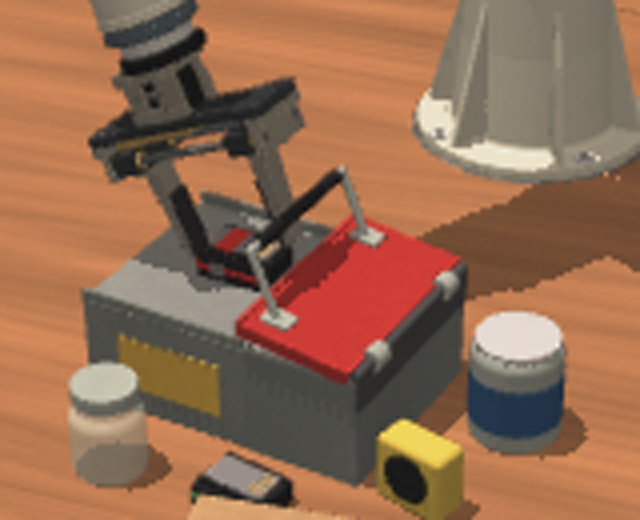

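Both contacts are made (6.7 N), and the lid is beginning to lift with the pack square in front of the finger. I'm continuing.

move_arm([
  [[0.0011,0.007,0,0,0,0],[0.0022,0.014,0,0,0,0],[0.0033,0.021,0,0,0,0],[0.0044,0.028,0,0,0,0],[0.0055,0.035,0,0,0,0]],
])

```text
time_s: 4.62
tcp_pos: [0.5383, -0.0754, 0.1492]
tool_rot: [[-0.985, 0.158, 0.063], [0.17, 0.899, 0.403], [0.008, 0.408, -0.913]]
wrist_force: [0.3, -5.8, -0.8]
opening: 0.092
gripper_force: 2.9
```

```bash
python3 - <<'E'
from h import *;from bench import arm
where(arm)
f=arm.grab_frame("scene");cv2.imwrite("pics/s4.png",cv2.resize(f["image"][130:260,240:400,::-1],None,fx=4,fy=4,interpolation=2))
E
```

```text
t 4.625 joints [ -22.5   22.3  107.3   27.4   59.5 -118.6] wf [-5.7 -1.3 -0.8] op 0.0919709912504797
tcp [-28.4   0.8 149.2]
Lin [-62.6   1.5 113.1]
Lout [-79.    1.8 105.7]
Uout [ 37.8  -0.2 158. ]
[[0.014, 0.913, 0.408], [1.0, -0.016, 0.001], [0.008, 0.408, -0.913]] world tcp [ 0.5383 -0.0754  0.1492]
```

View pics/s4.png

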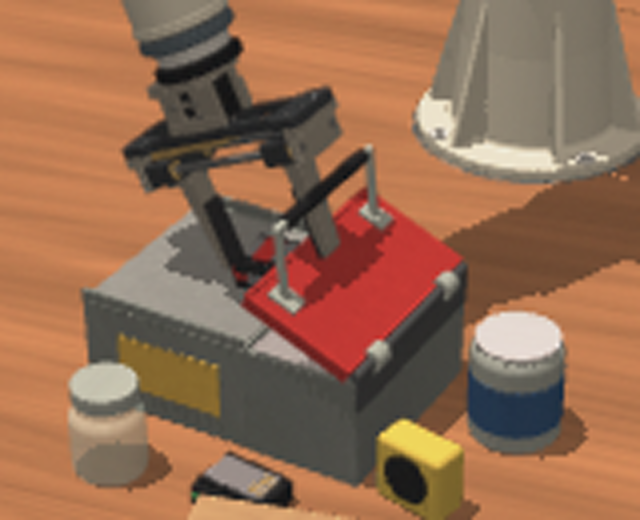

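The lid is up about 0.4 rad and the pack's front is under it. For the rest of the push I'll tilt back 4°, so the handle keeps clear of the gripper body.

move_arm([
  [[0.0011,0.007,0.001,1,-0.2,0],[0.0022,0.014,0.0015,2,-0.3,0],[0.0033,0.021,0.002,3,-0.5,0],[0.0044,0.028,0.0025,4,-0.6,0],[0.005,0.032,0.0025,4,-0.6,0]],
])

```text
time_s: 5.3
tcp_pos: [0.5434, -0.0434, 0.1517]
tool_rot: [[-0.985, 0.154, 0.072], [0.17, 0.868, 0.467], [0.009, 0.472, -0.881]]
wrist_force: [-0.5, -4.1, -1.1]
opening: 0.0917
gripper_force: 2.4
```

```bash
python3 -c "
from h import *;from bench import arm
where(arm)"
```

```text
t 5.3 joints [ -21.5   22.7  107.9   32.    60.3 -120.4] wf [-4.1 -0.2 -1.1] op 0.0917133672851763
tcp [  4.    0.8 151.7]
Lin [-27.5   1.5 113.3]
Lout [-43.4   1.8 104.8]
Uout [ 69.4  -0.3 165.2]
[[0.014, 0.881, 0.472], [1.0, -0.016, 0.002], [0.009, 0.472, -0.881]] world tcp [ 0.5434 -0.0434  0.1517]
```

move_arm([
  [[0.0006,0.004,0,0,0,0],[0.0012,0.008,0,0,0,0],[0.0018,0.012,0,0,0,0],[0.0023,0.015,0,0,0,0],[0.0023,0.015,0,0,0,0]],
])

```text
time_s: 5.92
tcp_pos: [0.5454, -0.0277, 0.1519]
tool_rot: [[-0.986, 0.153, 0.071], [0.169, 0.868, 0.467], [0.01, 0.472, -0.881]]
wrist_force: [3.3, -3.6, -1.8]
opening: 0.0915
gripper_force: 1.9
```

```bash
python3 - <<'E'
from h import *;from bench import arm
where(arm)
f=arm.grab_frame("wrist");cv2.imwrite("pics/w5.png",f["image"][:,:,::-1])
E
```

```text
t 5.925 joints [ -19.9   22.5  108.3   32.5   59.6 -119.3] wf [-3.1 -3.8 -1.8] op 0.09150639786320362
tcp [ 19.9   1.2 151.9]
Lin [-11.7   2.  113.4]
Lout [-27.5   2.3 104.9]
Uout [ 85.3   0.3 165.4]
[[0.013, 0.881, 0.473], [1.0, -0.016, 0.003], [0.01, 0.472, -0.881]] world tcp [ 0.5454 -0.0277  0.1519]
```

View pics/w5.png

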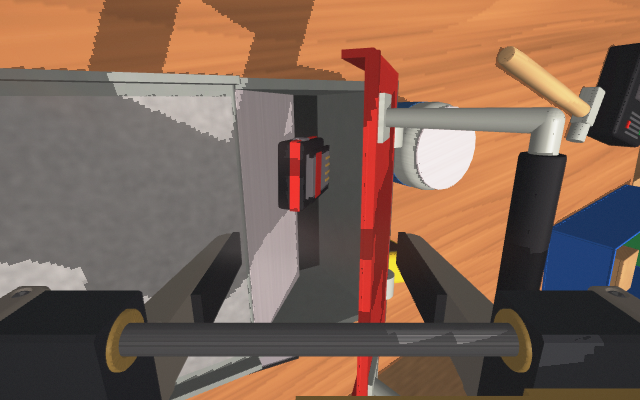

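The pack has slid down the chute (seen at (303,175), inside the hopper) and the lid is held wide open. I'll hold briefly, then back out along the shelf.

move_arm([
  [[0,0,0,0,0,0],[0,0,0,0,0,0],[0,0,0,0,0,0],[0,0,0,0,0,0],[0,0,0,0,0,0]],
])

```text
time_s: 6.6
tcp_pos: [0.5454, -0.028, 0.1519]
tool_rot: [[-0.986, 0.154, 0.072], [0.169, 0.868, 0.467], [0.01, 0.472, -0.881]]
wrist_force: [1.9, -4.5, -1.6]
opening: 0.0918
gripper_force: 2.0
```

move_arm([
  [[-0.002,-0.012,0.001,0,0,0],[-0.004,-0.024,0.001,0,0,0],[-0.006,-0.036,0.001,0,0,0],[-0.008,-0.048,0.001,0,0,0],[-0.01,-0.06,0.001,0,0,0]],
])

```text
time_s: 7.22
tcp_pos: [0.5352, -0.089, 0.1529]
tool_rot: [[-0.985, 0.154, 0.072], [0.17, 0.868, 0.467], [0.01, 0.472, -0.881]]
wrist_force: [1.0, -3.5, -3.0]
opening: 0.0922
gripper_force: 1.9
```

move_arm([
  [[-0.0015,-0.01,0,0,0,0],[-0.003,-0.02,0,0,0,0],[-0.0045,-0.03,0,0,0,0],[-0.006,-0.04,0,0,0,0],[-0.0075,-0.05,0,0,0,0]],
])

```text
time_s: 7.85
tcp_pos: [0.5278, -0.138, 0.1531]
tool_rot: [[-0.986, 0.154, 0.071], [0.169, 0.867, 0.468], [0.01, 0.474, -0.881]]
wrist_force: [-0.1, -0.1, 0.2]
opening: 0.0918
gripper_force: 0.0
```

move_arm([
  [[-0.0015,-0.01,0,0,0,0],[-0.003,-0.02,0,0,0,0],[-0.0045,-0.03,0,0,0,0],[-0.006,-0.045,0,0,0,0],[-0.0075,-0.06,0,0,0,0]],
])

```text
time_s: 8.48
tcp_pos: [0.5203, -0.199, 0.1529]
tool_rot: [[-0.986, 0.154, 0.072], [0.169, 0.868, 0.467], [0.01, 0.472, -0.881]]
wrist_force: [0.3, 0.4, 0.1]
opening: 0.0919
gripper_force: 0.0
```

move_arm([
  [[-0.001,-0.01,0.02,0,0,0],[-0.002,-0.02,0.06,0,0,0],[-0.003,-0.03,0.1,0,0,0],[-0.003,-0.03,0.12,0,0,0],[-0.003,-0.03,0.12,0,0,0]],
])

```text
time_s: 9.1
tcp_pos: [0.5178, -0.2284, 0.2736]
tool_rot: [[-0.985, 0.153, 0.073], [0.17, 0.868, 0.466], [0.008, 0.472, -0.882]]
wrist_force: [0.6, 0.6, -1.4]
opening: 0.0921
gripper_force: 0.0
```

```bash
python3 - <<'E'
from h import *;from bench import arm
where(arm)
f=arm.grab_frame("scene");cv2.imwrite("pics/s6.png",cv2.resize(f["image"][110:260,200:400,::-1],None,fx=4,fy=4,interpolation=2))
E
```

```text
t 9.1 joints [ -38.3   20.4   93.4   24.6   81.7 -125.3] wf [ 0.7 -0.5 -1.4] op 0.09208828391840579
tcp [-182.7   -2.9  273.6]
Lin [-214.3   -2.2  235.2]
Lout [-230.1   -1.9  226.7]
Uout [-117.3   -3.9  287.1]
[[0.013, 0.882, 0.472], [1.0, -0.015, 0.001], [0.008, 0.472, -0.882]] world tcp [ 0.5178 -0.2284  0.2736]
```

View pics/s6.png

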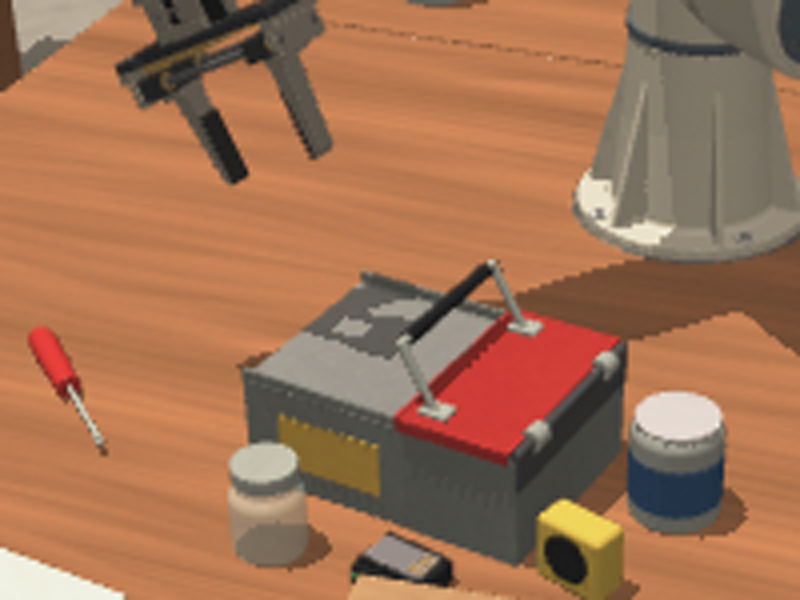

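The lid is shut, the shelf is empty, the arm is clear and the neighbouring things are where they were. I'm handing the job in.

```bash
python3 -c "
from bench import arm
print(arm.finish_job())"
```

```text
the job is handed in; nothing more can be done
None
```

The spent pack was pushed under the held-up lid and went down the chute, the lid then closed fully, and the job was handed in at about 9 s; no verdict was returned.

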